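# Hold the spring clip gaping around the price card

### The job

Pick up the larger spring clip by its two levers, squeeze it wide open, and hold it in the air gaping around the upright edge of the taller price card that is nearer the robot: that edge well inside the open jaws, one jaw on each side of the card and neither touching it, above the wooden foot. Finish while still holding it open there, so that a colleague can slip a leaflet in. Squeeze gently, as the plastic levers crack at 30 N a finger, and do not push the card or disturb the other things.

Things in the scene. Friction and masses are not known exactly. Their poses are not given: they have to be found in the camera images.
- clip: the larger black spring clip (clothes-peg type) lying on its side, 108 mm long, 30 mm high, 65 g. Origin: on the hinge axis at the underside; z up along the hinge; x from hinge towards the jaw tips (62 mm ahead). Two levers, across y, reach 50 mm back from the hinge, splayed 0.3 rad each: 45 mm over their outsides at the rear, 16 mm at the hinge. Pinch them about 36 mm behind the hinge
- clip_jaw (a joint): angle between the clip's halves: 0 closed, 0.6 rad fully open at its stop: levers parallel, 16 mm over their outsides, jaw tips about 38 mm apart, each half turned 0.3 rad (so the clip frame, which is the left half's, turns +0.3), the hinge still midway between the fingers. Spring 0.09 N m at 0 to 0.27 N m at 0.6: 6 to 10 N a finger at 36 mm opens it
- jaw_tip_left (a point): tip of the clip's left (+y) jaw, on its inner face, half way up the clip's 30 mm height
- jaw_tip_right (a point): tip of the clip's right (-y) jaw, likewise
- tall_card: the taller price card: a stiff upright white sheet 110 mm wide, 4 mm thick, top edge 150 mm above the counter, standing in a wooden foot 80 x 70 x 22 mm; 0.35 kg, loose. Origin at the centre of the foot's underside; x runs along the card, away from the robot; y is the card's normal
- card_edge (a point): point on the tall card's near upright edge (the end at -x of the card's frame, 55 mm from its centre), 105 mm above the counter: a good height for the middle of the clip
- small_clip: bystander: the same kind of black spring clip but smaller, 70 mm long and 19 mm high, lying on its side; origin on its hinge axis at the underside
- short_card: bystander: the lower price card, 100 mm wide and only 86 mm high overall, on a wooden foot 70 x 70 x 22 mm; origin at the centre of the underside
- tub_a: bystander: round treat tub with white lid, 91 mm across, 95 mm high; origin at the centre of its underside
- tub_b: bystander: a second treat tub like the first; origin at the centre of its underside
- tin: bystander: low food tin, 82 mm across, 36 mm high; origin at the centre of its underside
- bone: bystander: chew bone 116 mm long, 48 mm wide, 24 mm high, lying on the counter; origin at the centre of its underside
Not all that is in view belongs to the job. What is shaped like the clip but purple is not meant.

How it is judged:
By the outcome, as a careful person would: the job done as asked, in the order asked, and still so for the second after the job is handed in, while the arm keeps its last pose, push and grip.
It also fails if it takes over 35 s, if anything falls off the work surface, if the arm or the gripper's body presses on something with over 40 N, if the wrist force passes 120 N, or if a joint passes its speed limit or range.

### The arm

A 6-joint arm with a two-finger parallel gripper is mounted at the origin on the work surface. World frame = base frame: x ahead of the robot, y to its left, z up, the work surface at z = 0. Lengths are in m, angles in rad, forces in N, time in s.
With the tool pointing down it reaches from about 0.425 to 0.95 m from the base axis. Payload 3.5 kg.
Tool frame: the origin (TCP) lies on the centre line of the jaws, within the pads' length; the fingertips stand 19 mm ahead of it and the grasp point (between the pads) is the TCP (robot.tips_ahead is the distance from the TCP to the fingertips, in m); z points along the fingers, y is the direction in which the jaws open and shut (so a half turn about z gives the same grasp; the last joint's range is limited). The gripper opens to 85 mm and grips with 20 to 120 N. Pads are 22 mm wide; open, the fingers measure 114 mm over their backs; the gripper's body (76 mm by 85 mm) begins 54 mm behind the grasp point. The pads swing forward as they close: fully open they stand 13 mm farther back than shut.
Start: joints at [-0.15, 0.286, 1.577, -0, 1.279, -0.15], TCP at [0.675, 0, 0.25] pointing down, gripper open.
Joint ranges: [-2.77, 2.77], [-0.9, 2.22], [0.21, 2.48], [-1.53, 4.67], [0.24, 2.81], [-2.84, 2.84]. Speed limits (rad/s): [2.79, 2.79, 3.14, 3.14, 3.14, 3.14].

### API

Orientations are given as a unit quaternion [w, x, y, z].
In Python, from station import robot gives the robot as it stands.
- The arm moves only by the tool send_rows, never from a script. Its argument "targets" is a list of rows, each an object with "hand": the closure, from 0 (fully open) to 1 (shut); "travel": the shift along the world's x, y, z in mm, a list of three; "turn": the turn about the world's z in degrees. In form: [{"hand": hand, "travel": [dx, dy, dz], "turn": turn}, ...]. A call has 1 to 20 rows; each row is the pose to reach, as a shift and turn from the pose measured when the call began; what a row does not reach only later rows make up. A row lasts 1/12 s, in which the tool goes at most 41.7 mm and 7.16 degrees, less where a joint would pass 70% of its speed; a pose out of reach is approached as far as the arm can. A call with a gripper value outside its range is refused whole. The fingers move at their own pace and stop on an object; the grip force is fixed at half the most. Time passes only in rows, so rows that repeat a pose let the fingers close. It gives the time, the measured TCP pose, the force and the opening at its end, in the units of the state.
- robot.sense(): the state, without advancing time (a new reading comes with each control period).
- robot.camera(name): name is "scene" or "side" or "wrist"; returns a dict with "color" (480x640x3 uint8, red, green, blue), "fx", "fy", "cx", "cy" (pixels), "dist_coeffs" ([k1, k2, p1, p2, k3] as OpenCV has them; the pictures are not rectified), "pose" (4x4, takes a point from camera to world coordinates). Camera axes: x right, y down, z forward; pixel columns grow to the right and rows downward; lengths in m; the calibration is good to about 2 mm. A picture is of the moment at which its call begins. There is no depth.
- robot.close_job(): hands the job in, once; it reports no verdict.
The state is a dict: "time": time; "qpos": joint angles; "joint_vel": joint speeds; "joint_efforts": joint torques, N m; "tcp_pos": TCP position; "tool_rot": TCP orientation; "contact_force": force on the tool from outside, world axes, zero at the start; "torque": the same for the moment, N m; "width": finger opening in m.
Only numpy, scipy, OpenCV 4.12 (cv2) and the standard library are available. Lean on these libraries where they do the work, as an engineer would, in place of code of your own. Each camera call takes 0.05 s, during which the arm holds its last target. There are 200 camera calls.

## Working session

There is one attempt and no reset: what is moved stays moved. The work goes in short steps, Python scripts to look and compute and a tool call to move; the robot and the scene stay as the last step left them, time stands still between calls to the robot, and variables do not carry over. Pictures are saved under pics/ and viewed, about 8 in all and at most 12, crops included, and the job is handed in when it is done.

Besides the shell and the picture viewer there is one more tool, called after ">>>" as name(argument=value, ...), one argument or row to a line, values as JSON. send_rows: Moves the arm, as the interface text tells. Its arguments: {"type":"object","properties":{"targets":{"type":"array"}},"required":["targets"]}

```bash
mkdir -p pics; ls; python3 - <<'E'
from station import robot
import cv2
s=robot.sense(); print(s)
for n in ["scene","side","wrist"]:
    c=robot.camera(n); cv2.imwrite(f"pics/{n}0.png",c["color"][:,:,::-1])
    print(n,c["fx"],c["fy"],c["cx"],c["cy"],c["dist_coeffs"]); print(c["pose"].round(4) if hasattr(c["pose"],"round") else c["pose"])
E
```

```text
pics
{'time': 0.0, 'qpos': array([-1.50001461e-01,  2.87172903e-01,  1.57812927e+00,  2.73917425e-06,
        1.27860109e+00, -1.49978950e-01]), 'joint_vel': array([ 0.00015715,  0.00093834,  0.00143252,  0.00119835, -0.00098773,
        0.00074979]), 'joint_efforts': array([-1.79628755e-04, -4.05981302e+01, -2.92628127e+01, -1.54224781e-04,
        5.81841552e-03,  3.74769741e-06]), 'tcp_pos': array([6.74406774e-01, 1.18875845e-04, 2.48968140e-01]), 'tool_rot': array([-9.30601308e-04,  7.07114548e-01,  7.07098070e-01, -6.84624749e-04]), 'contact_force': array([-1.2210217 ,  0.65349968,  0.09918105]), 'torque': array([ 0.05214785, -0.01191462,  0.01983251]), 'width': 0.08526460248140712}
scene 598.6672272689352 598.6672272689352 324.153725530949 242.87596924738898 [-0.17170046  0.          0.          0.          0.        ]
[[-0.3537  0.6865 -0.6353  1.453 ]
 [ 0.9353  0.2667 -0.2325  0.2943]
 [ 0.0098 -0.6765 -0.7364  1.1023]
 [ 0.      0.      0.      1.    ]]
side 614.8912555451074 614.8912555451074 320.9201001095272 231.8631343966644 [-0.1025663  0.         0.         0.         0.       ]
[[ 0.9582 -0.2119  0.1921  0.3569]
 [-0.2859 -0.6947  0.66   -0.7612]
 [-0.0064 -0.6874 -0.7263  0.9086]
 [ 0.      0.      0.      1.    ]]
wrist 384.3728170278612 384.3728170278612 322.3576770747794 238.24441111234498 [-0.06625919  0.          0.          0.          0.        ]
[[ 1.000e+00  9.000e-04 -1.900e-03  6.746e-01]
 [ 2.000e-04 -9.469e-01 -3.216e-01  8.280e-02]
 [-2.100e-03  3.216e-01 -9.469e-01  3.725e-01]
 [ 0.000e+00  0.000e+00  0.000e+00  1.000e+00]]
```

View pics/scene0.png

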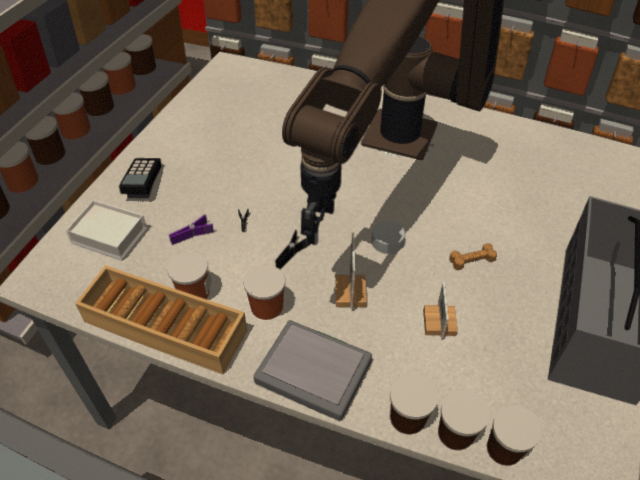

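View pics/side0.png

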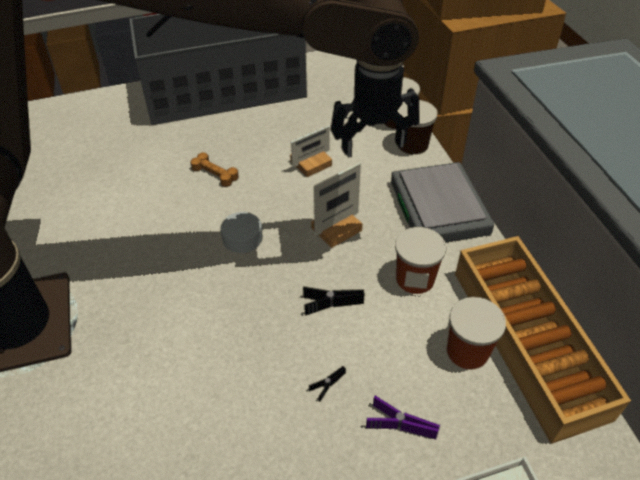

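View pics/wrist0.png

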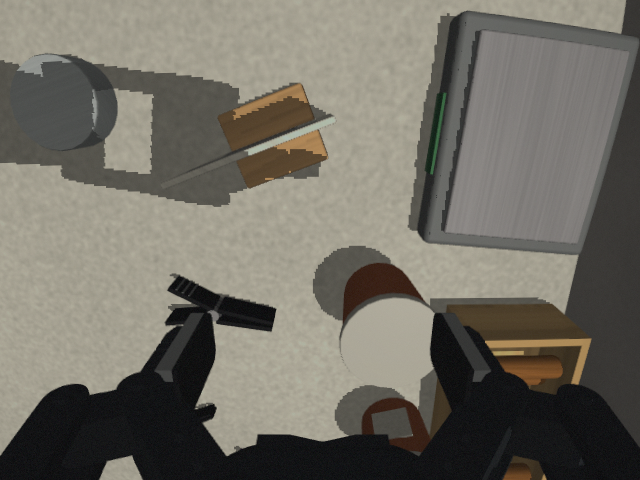

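The side view has the larger black clip at (333,298): jaws right (+x) at about (364,297), levers left. The tall card is at (337,205), with the tub at (418,258) just beyond the jaws. In the wrist view the card's top edge runs from (163,186), near, to (335,120), and the clip pin is at about (215,308).

```bash
cat > h.py <<'E'
from station import robot
import cv2, numpy as np
def cam(n,save=None):
    c=robot.camera(n)
    if save: cv2.imwrite(save,c["color"][:,:,::-1])
    return c
def ray(c,uv):
    K=np.array([[c["fx"],0,c["cx"]],[0,c["fy"],c["cy"]],[0,0,1]])
    p=cv2.undistortPoints(np.array([[uv]],float),K,np.array(c["dist_coeffs"]))[0,0]
    T=np.array(c["pose"]); d=T[:3,:3]@[p[0],p[1],1]
    return T[:3,3],d/np.linalg.norm(d)
def plane(c,uv,z):
    o,d=ray(c,uv); return o+d*(z-o[2])/d[2]
def tri(*cu):
    A=np.zeros((3,3));b=np.zeros(3);R=[ray(c,u) for c,u in cu]
    for o,d in R:
        M=np.eye(3)-np.outer(d,d);A+=M;b+=M@o
    x=np.linalg.solve(A,b)
    return x,[1000*np.linalg.norm((np.eye(3)-np.outer(d,d))@(x-o)) for o,d in R]
def proj(c,P):
    T=np.linalg.inv(np.array(c["pose"]))
    K=np.array([[c["fx"],0,c["cx"]],[0,c["fy"],c["cy"]],[0,0,1]])
    return cv2.projectPoints(np.array([P],float),cv2.Rodrigues(T[:3,:3])[0],T[:3,3],K,np.array(c["dist_coeffs"]))[0][0,0]
E
python3 - <<'E'
from h import *
s,w=cam("side"),cam("wrist")
a=s["color"][120:330,280:480]; 
cv2.imwrite("pics/crop1.png",cv2.resize(a[:,:,::-1],None,fx=2.8,fy=2.8,interpolation=cv2.INTER_CUBIC))
for z in (0.015,.03): print("pin side",plane(s,(331,294),z)[:2].round(4),"tips",plane(s,(364,297),z)[:2].round(4),"pin wrist",plane(w,(215,311),z)[:2].round(4),"tips wrist",plane(w,(274,318),z)[:2].round(4))
print("card near top",plane(w,(163,186),.15).round(4),"far",plane(w,(335,120),.15).round(4))
print(proj(s,plane(w,(163,186),.15)),proj(s,plane(w,(335,120),.15)))
for u in [(418,245)]: print("tub lid",plane(s,u,.095).round(4))
E
```

```text
pin side [ 0.5661 -0.1044] tips [ 0.6216 -0.1285] pin wrist [ 0.5604 -0.1203] tips wrist [ 0.6228 -0.1283]
pin side [ 0.5626 -0.1154] tips [ 0.6171 -0.1391] pin wrist [ 0.5652 -0.1118] tips wrist [ 0.625  -0.1195]
card near top [0.5799 0.0398 0.15  ] far [0.6814 0.0767 0.15  ]
[315.17180831 186.81494103] [361.04435922 163.71018642]
tub lid [ 0.7288 -0.1035  0.095 ]
```

View pics/crop1.png

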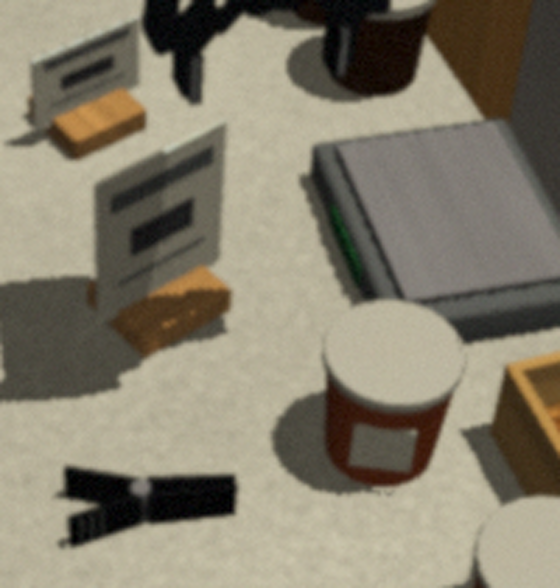

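The crop shows the clip lying free, with the pin at about (330,294), the jaw end at x≈364 and the lever ends near x≈304. The card's near top corner is at (0.580, 0.040) and its far one at (0.681, 0.077), so it is 108 mm long at a yaw of about 20°. I'm going above the clip, turned across it, for a close look.

>>> send_rows(
  targets=[
    {"hand":0,"travel":[-145,-105,-60],"turn":78},
    {"hand":0,"travel":[-145,-105,-60],"turn":78},
    {"hand":0,"travel":[-145,-105,-60],"turn":78},
    {"hand":0,"travel":[-145,-105,-60],"turn":78},
    {"hand":0,"travel":[-145,-105,-60],"turn":78},
    {"hand":0,"travel":[-145,-105,-60],"turn":78},
    {"hand":0,"travel":[-145,-105,-60],"turn":78},
    {"hand":0,"travel":[-145,-105,-60],"turn":78},
    {"hand":0,"travel":[-145,-105,-60],"turn":78},
    {"hand":0,"travel":[-145,-105,-60],"turn":78},
    {"hand":0,"travel":[-145,-105,-60],"turn":78},
    {"hand":0,"travel":[-145,-105,-60],"turn":78},
    {"hand":0,"travel":[-145,-105,-60],"turn":78},
    {"hand":0,"travel":[-145,-105,-60],"turn":78},
  ],
)

```text
time: 1.42
tcp_pos: [0.5297, -0.1049, 0.1896]
tool_rot: [-0.0, 0.106, 0.994, -0.001]
contact_force: [-0.8, -0.3, 0.7]
width: 0.0853
```

```bash
python3 - <<'E'
from h import *
w=cam("wrist","pics/w1.png");print(robot.sense()["tcp_pos"],robot.sense()["tool_rot"]);print(w["pose"])
E
```

```text
[ 0.52968432 -0.10489499  0.18962861] [-1.62746625e-04  1.05468595e-01  9.94422470e-01 -5.47731989e-04]
[[ 2.10062590e-01  9.25611634e-01  3.14828225e-01  4.48429028e-01]
 [ 9.77687734e-01 -1.98664714e-01 -6.82570527e-02 -8.76020274e-02]
 [-6.34262607e-04  3.22141948e-01 -9.46691166e-01  3.13077581e-01]
 [ 0.00000000e+00  0.00000000e+00  0.00000000e+00  1.00000000e+00]]
```

View pics/w1.png

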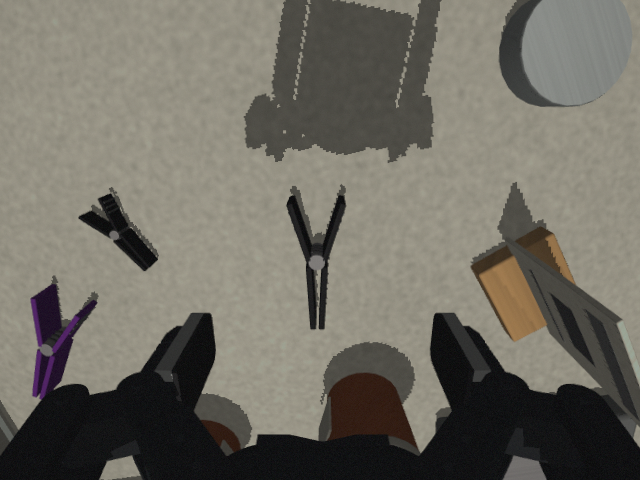

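The wrist view shows the clip whole: pin (317,263), lever ends (292,200) and (342,197), jaw end (317,328). It is nearly aligned with the image. The card's near edge top is at about (510,240).

```bash
python3 - <<'E'
from h import *
w,s=cam("wrist"),cam("side")
print("pin tri",tri((w,(317,263)),(s,(330,294))))
print("jaw end tri",tri((w,(317,328)),(s,(364,295))))
m=(w["color"].max(2)<50).astype(np.uint8); m[350:]=0; m[:,:270]=0;m[:,370:]=0;m[:180]=0
ys,xs=np.nonzero(m);print(xs.min(),xs.max(),ys.min(),ys.max())
for y in range(ys.min(),ys.max(),8): print(y,np.nonzero(m[y])[0][[0,-1]] if m[y].any() else None)
for n,u in dict(pin=(317,263),l=(292,198),r=(343,195),j=(317,328)).items(): print(n,plane(w,u,.03).round(4))
w0={**w,"pose":np.array([[1,.0009,-.0019,.6746],[.0002,-.9469,-.3216,.0828],[-.0021,.3216,-.9469,.3725],[0,0,0,1]])}
print("card near top",tri((w,(510,240)),(w0,(163,186)),(s,(315,186))), "small clip",plane(w,(114,236),.019))
E
```

```text
pin tri (array([ 0.56076404, -0.11636439,  0.03220847]), [np.float64(0.36225402395077944), np.float64(0.3622540239508973)])
jaw end tri (array([ 0.62156748, -0.13039038,  0.02508131]), [np.float64(1.5311619132044236), np.float64(1.53116191320416)])
287 344 195 328
195 [294 340]
203 [287 344]
211 [289 343]
219 [292 340]
227 [294 337]
235 [297 334]
243 [300 332]
251 [303 329]
259 [306 326]
267 [306 326]
275 [307 326]
283 [307 326]
291 [308 325]
299 [309 324]
307 [309 324]
315 [310 323]
323 [310 323]
pin [ 0.562  -0.1165  0.03  ]
l [ 0.5065 -0.1236  0.03  ]
r [ 0.5123 -0.0857  0.03  ]
j [ 0.6203 -0.1293  0.03  ]
card near top (array([0.56344805, 0.0277139 , 0.12443289]), [np.float64(37.690522822880055), np.float64(8.344935345585585), np.float64(33.518955936955585)]) small clip [ 0.50840744 -0.27617873  0.019     ]
```

>>> send_rows(
  targets=[
    {"hand":0,"travel":[-3,-4,-40],"turn":-0.5},
    {"hand":0,"travel":[-3,-4,-80],"turn":-0.5},
    {"hand":0,"travel":[-3,-4,-115],"turn":-0.5},
    {"hand":0,"travel":[-3,-4,-140],"turn":-0.5},
    {"hand":0,"travel":[-3,-4,-155],"turn":-0.5},
    {"hand":0,"travel":[-3,-4,-165],"turn":-0.5},
    {"hand":0.3,"travel":[-3,-4,-165],"turn":-0.5},
    {"hand":0.45,"travel":[-3,-4,-165],"turn":-0.5},
    {"hand":0.45,"travel":[-3,-4,-165],"turn":-0.5},
    {"hand":0.45,"travel":[-3,-4,-165],"turn":-0.5},
    {"hand":0.45,"travel":[-3,-4,-165],"turn":-0.5},
    {"hand":0.45,"travel":[-3,-4,-165],"turn":-0.5},
  ],
)

```text
time: 2.57
tcp_pos: [0.5274, -0.1092, 0.0257]
tool_rot: [0.001, 0.109, 0.994, -0.001]
contact_force: [-0.8, 0.2, 0.1]
width: 0.0474
```

```bash
python3 - <<'E'
from h import *
s=cam("side");a=s["color"][210:340,250:430]
w=cam("wrist")["color"]
A=cv2.resize(a[:,:,::-1],None,fx=3,fy=3,interpolation=cv2.INTER_CUBIC)
cv2.imwrite("pics/g1.png",np.vstack([A,cv2.resize(w[140:,:,::-1],(540,180))]))
E
```

```text
(no output)
```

View pics/g1.png

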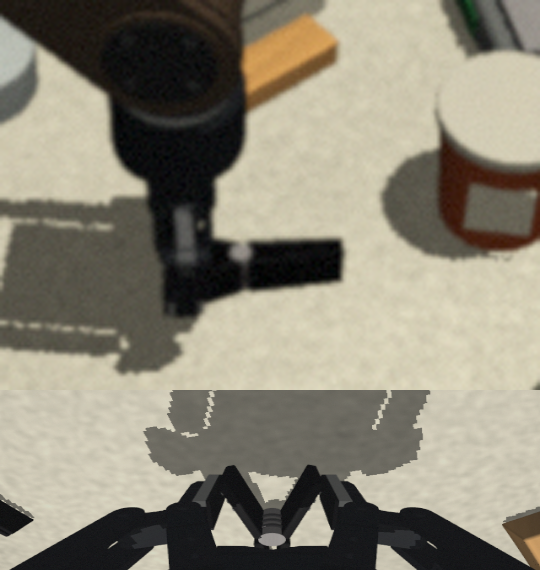

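The fingers straddle both levers evenly, with the clip undisturbed. I'll squeeze in small steps to stay below the stop.

>>> send_rows(
  targets=[
    {"hand":0.5,"travel":[-1,0,-1],"turn":0},
    {"hand":0.55,"travel":[-1,0,-1],"turn":0},
    {"hand":0.6,"travel":[-1,0,-1],"turn":0},
    {"hand":0.64,"travel":[-1,0,-1],"turn":0},
    {"hand":0.68,"travel":[-1,0,-1],"turn":0},
    {"hand":0.72,"travel":[-1,0,-1],"turn":0},
    {"hand":0.74,"travel":[-1,0,-1],"turn":0},
    {"hand":0.74,"travel":[-1,0,-1],"turn":0},
    {"hand":0.74,"travel":[-1,0,-1],"turn":0},
    {"hand":0.74,"travel":[-1,0,-1],"turn":0},
  ],
)

```text
time: 3.5
tcp_pos: [0.527, -0.1095, 0.0259]
tool_rot: [0.001, 0.109, 0.994, -0.001]
contact_force: [-1.7, -0.6, 7.5]
width: 0.0226
```

```bash
python3 - <<'E'
from h import *
s=cam("side");a=s["color"][210:340,250:430]
w=cam("wrist")["color"]
A=cv2.resize(a[:,:,::-1],None,fx=3,fy=3,interpolation=cv2.INTER_CUBIC)
cv2.imwrite("pics/g2.png",np.vstack([A,cv2.resize(w[240:,120:520,::-1],(540,324))[:209]]))
E
```

```text
(no output)
```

View pics/g2.png

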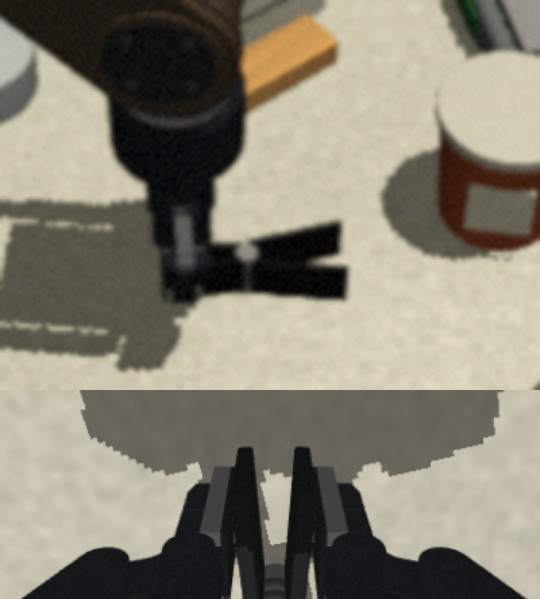

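The jaws open symmetrically. The clip has slid about 3 mm forward and the fingers press lightly on the counter, so I'll lift slightly and squeeze further.

>>> send_rows(
  targets=[
    {"hand":0.75,"travel":[0,0,4],"turn":0},
    {"hand":0.76,"travel":[0,0,8],"turn":0},
    {"hand":0.77,"travel":[0,0,14],"turn":0},
    {"hand":0.78,"travel":[0,0,20],"turn":0},
    {"hand":0.785,"travel":[0,0,20],"turn":0},
    {"hand":0.785,"travel":[0,0,20],"turn":0},
    {"hand":0.785,"travel":[0,0,20],"turn":0},
  ],
)

```text
time: 4.18
tcp_pos: [0.5268, -0.1094, 0.0458]
tool_rot: [0.001, 0.109, 0.994, -0.001]
contact_force: [0.3, 0.2, -1.9]
width: 0.0185
```

>>> send_rows(
  targets=[
    {"hand":0.79,"travel":[0,0,15],"turn":0},
    {"hand":0.79,"travel":[-5,0,35],"turn":0},
    {"hand":0.79,"travel":[-15,5,55],"turn":2},
    {"hand":0.79,"travel":[-30,15,66],"turn":5},
    {"hand":0.79,"travel":[-40,30,70],"turn":9},
    {"hand":0.79,"travel":[-50,45,70],"turn":13},
    {"hand":0.79,"travel":[-55,60,70],"turn":17},
    {"hand":0.79,"travel":[-55,75,70],"turn":22},
    {"hand":0.79,"travel":[-55,90,70],"turn":27},
    {"hand":0.79,"travel":[-55,102,70],"turn":31},
    {"hand":0.79,"travel":[-55,110,70],"turn":32.5},
    {"hand":0.79,"travel":[-55,110,70],"turn":32.5},
    {"hand":0.79,"travel":[-55,110,70],"turn":32.5},
  ],
)

```text
time: 5.27
tcp_pos: [0.4717, 0.0006, 0.1156]
tool_rot: [0.001, -0.173, 0.985, -0.001]
contact_force: [-0.3, -0.2, -1.2]
width: 0.0179
```

```bash
python3 - <<'E'
from h import *
w,s,c=cam("wrist"),cam("side"),cam("scene")
f=lambda im,k:cv2.resize(im[:,:,::-1],None,fx=k,fy=k,interpolation=cv2.INTER_CUBIC)
A=f(s["color"][150:280,260:400],2.8)   # 392x364
B=f(c["color"][200:330,270:410],2.8)
C=cv2.resize(w["color"][200:,:,::-1],(392*2//2+100,int(280*492/640)))
top=np.hstack([A,B]); C=np.hstack([C,np.zeros((C.shape[0],top.shape[1]-C.shape[1],3),np.uint8)])
cv2.imwrite("pics/st.png",np.vstack([top,C]));print(top.shape,C.shape,robot.sense()["width"])
t=robot.sense()["tcp_pos"]
E
```

```text
(364, 784, 3) (215, 784, 3) 0.018197276785579163
```

View pics/st.png

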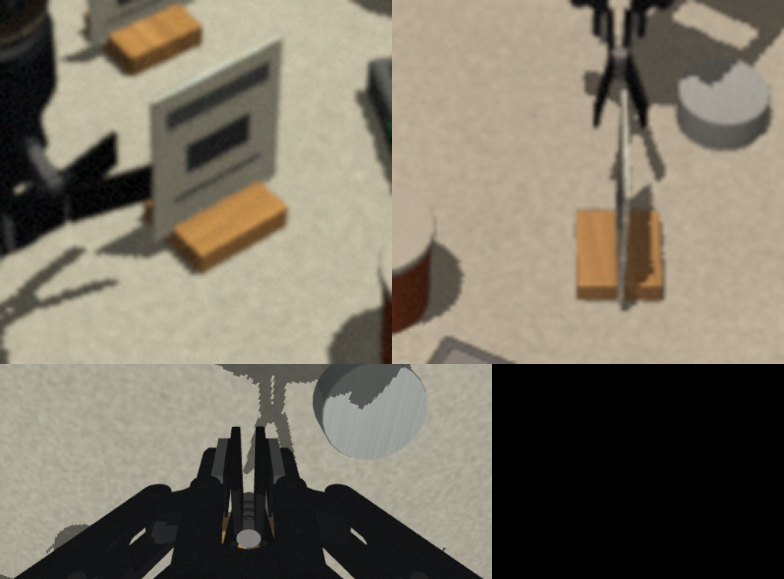

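The staging view shows the clip held wide open, level, and roughly in line with the card. I'll check the predicted tips and card edge numerically against both fixed views.

```bash
python3 - <<'E'
from h import *
s,c=cam("side"),cam("scene"); st=robot.sense(); t=st["tcp_pos"]
S=lambda u:(260+u[0]/2.8,150+u[1]/2.8); C=lambda u:(270+(u[0]-392)/2.8,200+u[1]/2.8)
Si=lambda p:((p-[260,150])*2.8).round(0); Ci=lambda p:((p-[270,200])*2.8+[392,0]).round(0)
print("card near top tri",tri((s,S((152,104))),(c,C((625,88)))))
print("card far top tri",tri((s,S((282,40))),(c,C((627,165)))))
for z in (.15,.105,.01): print("edge proj",z,Si(proj(s,[.58,.04,z])),Ci(proj(c,[.58,.04,z])))
print("far proj",Si(proj(s,[.6814,.0767,.15])),Ci(proj(c,[.6814,.0767,.15])))
d=np.array([np.cos(.349),np.sin(.349),0]);n=np.array([-d[1],d[0],0]);z=np.array([0,0,1])
for nm,L,y,h in [("pin",39,0,15),("Ltip top",98,25,15),("Ltip bot",98,25,-15),("Rtip top",98,-25,15),("Rtip bot",98,-25,-15)]:
    P=t*1.0;P[2]-=.0108;P=P+(L*d+y*n+h*z)/1000; print(nm,P.round(4),Si(proj(s,P)),Ci(proj(c,P)))
E
```

```text
card near top tri (array([0.57749055, 0.04058608, 0.1500025 ]), [np.float64(1.123110647741351), np.float64(1.1231106477413733)])
card far top tri (array([0.67078606, 0.06788096, 0.16390518]), [np.float64(7.304789337403434), np.float64(7.3047893374036565)])
edge proj 0.15 [155. 103.] [622.  91.]
edge proj 0.105 [155. 152.] [620. 129.]
edge proj 0.01 [157. 249.] [615. 205.]
far proj [283.  38.] [625. 196.]
pin [0.5086 0.0133 0.12  ] [ 61. 186.] [618.  49.]
Ltip top [0.5555 0.057  0.12  ] [113. 127.] [650. 101.]
Ltip bot [0.5555 0.057  0.09  ] [114. 159.] [648. 127.]
Rtip top [0.5726 0.01   0.12  ] [157. 169.] [588. 100.]
Rtip bot [0.5726 0.01   0.09  ] [158. 201.] [587. 126.]
```

```bash
python3 - <<'E'
from h import *
s,c=cam("side"),cam("scene")
f=lambda im,k:cv2.resize(im[:,:,::-1],None,fx=k,fy=k,interpolation=cv2.INTER_CUBIC)
A=f(s["color"][165:255,255:321],6);B=f(c["color"][200:290,320:386],6)
cv2.imwrite("pics/st2.png",cv2.convertScaleAbs(np.hstack([A,B]),alpha=1.6,beta=10))
E
```

```text
(no output)
```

View pics/st2.png

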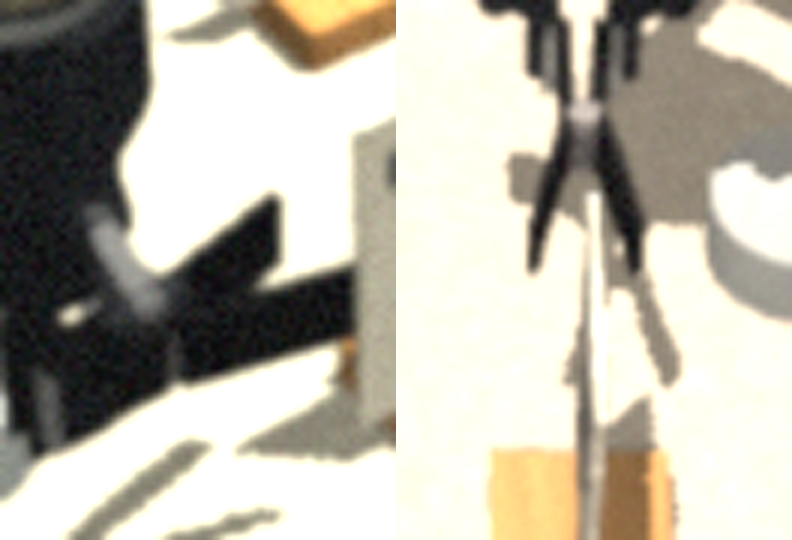

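Measured and predicted positions agree within about 2 mm: the pin, the tips and the card's near edge at (0.5795, 0.041). The clip's centreline passes within about 1 mm of the edge. I'm advancing about 41 mm along the card.

>>> send_rows(
  targets=[
    {"hand":0.79,"travel":[4.7,1.7,0],"turn":0},
    {"hand":0.79,"travel":[9.4,3.4,0],"turn":0},
    {"hand":0.79,"travel":[14.1,5.1,0],"turn":0},
    {"hand":0.79,"travel":[18.8,6.8,0],"turn":0},
    {"hand":0.79,"travel":[23.5,8.5,0],"turn":0},
    {"hand":0.79,"travel":[28.2,10.2,0],"turn":0},
    {"hand":0.79,"travel":[32,11.7,0],"turn":0},
    {"hand":0.79,"travel":[36,13,0],"turn":0},
    {"hand":0.79,"travel":[38.5,14,0],"turn":0},
    {"hand":0.79,"travel":[38.5,14,0],"turn":0},
    {"hand":0.79,"travel":[38.5,14,0],"turn":0},
  ],
)

```text
time: 6.53
tcp_pos: [0.5104, 0.0142, 0.1157]
tool_rot: [0.001, -0.173, 0.985, -0.001]
contact_force: [0.0, -1.2, -0.5]
width: 0.0183
```

```bash
python3 - <<'E'
from h import *
s,c=cam("side"),cam("scene");print(robot.sense()["width"],robot.sense()["contact_force"])
f=lambda im,k:cv2.resize(im[:,:,::-1],None,fx=k,fy=k,interpolation=cv2.INTER_CUBIC)
A=f(s["color"][160:260,265:331],6);B=f(c["color"][205:305,320:386],6)
cv2.imwrite("pics/f1.png",cv2.convertScaleAbs(np.hstack([A,B]),alpha=1.6,beta=10))
print("expected card corners, side/scene:",[proj(q,p).round(1) for p in([.5795,.041,.15],[.6814,.0767,.15]) for q in (s,c)])
E
```

```text
0.01794702993956532 [-0.09543952  0.15277481 -0.51073768]
expected card corners, side/scene: [array([314.8, 186.4]), array([352.7, 232.4]), array([361. , 163.7]), array([353.1, 270.1])]
```

View pics/f1.png

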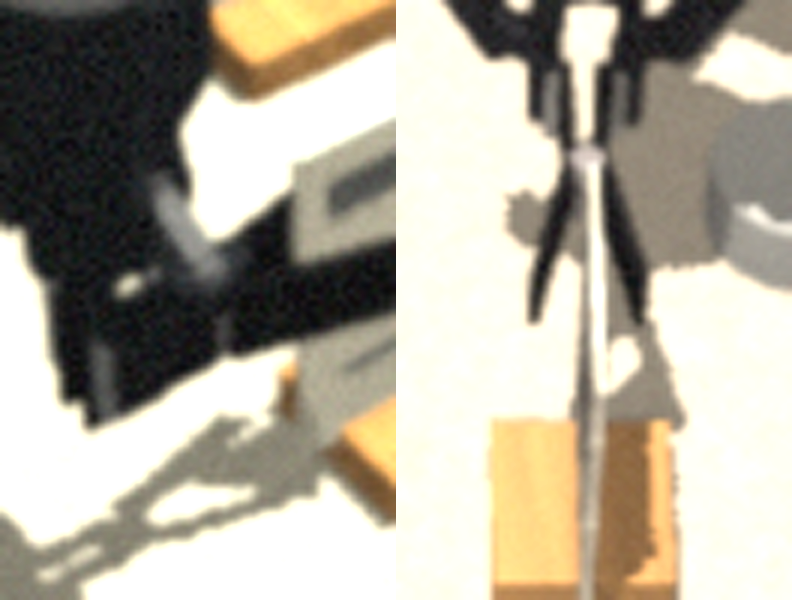

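The card edge is between the jaws, with a jaw clear on each side. The scene tips are at crop (537,318) and (638,318), and the card's corner is where expected. One numeric check of centring and depth.

```bash
python3 - <<'E'
from h import *
c,s=cam("scene"),cam("side"); t=robot.sense()["tcp_pos"]
e=np.array([.5795,.041]);d=np.array([.1019,.0357]);d/=np.linalg.norm(d);n=np.array([-d[1],d[0]])
for L in (0,20,24,28):
  for z in (.12,.105,.09):
    print(L,z,((proj(c,[*(e+d*L/1000),z])-[320,205])*6+[396,0]).round(0),end=" ")
  print()
for u in [(537,318),(638,318),(583,157)]:
    p=plane(c,(320+(u[0]-396)/6,205+u[1]/6),.09 if u[1]>300 else .12)[:2]-e; print("along,across card mm",(p@d*1000).round(1),(p@n*1000).round(1))
p=t[:2]-e;print("tcp",(p@d*1000).round(1),(p@n*1000).round(1),"pin side",plane(s,(265+215/6,160+265/6),.12))
E
```

```text
0 0.12 [589. 220.] 0 0.105 [587. 247.] 0 0.09 [585. 274.] 
20 0.12 [589. 260.] 20 0.105 [587. 287.] 20 0.09 [585. 313.] 
24 0.12 [589. 268.] 24 0.105 [587. 295.] 24 0.09 [585. 321.] 
28 0.12 [589. 276.] 28 0.105 [587. 303.] 28 0.09 [585. 329.] 
along,across card mm 22.9 -18.1
along,across card mm 21.7 19.7
along,across card mm -32.4 -1.9
tcp -74.3 -2.5 pin side [0.55012918 0.03366019 0.12      ]
```

Tips are about 22 mm past the edge, at −18 and +20 mm either side of the card. The grip is steady, so I'm handing in.

```bash
python3 -c "
from station import robot
s=robot.sense();print(s['time'],s['width'],s['contact_force']);print(robot.close_job())"
```

```text
6.7333 0.017951439698114614 [-0.0037354   0.27321683 -1.36576216]
the job is handed in; nothing more can be done
None
```

I picked up the larger clip by its levers and squeezed it to an 18 mm finger opening. At that opening the jaws stand about 0.54 rad apart, just short of the 0.6 rad stop. I then moved it in along the tall card and handed the job in at 6.7 s, still holding it open around the near upright edge.

**Final position:** the scene view put the jaw tips about 22 mm past the edge, one about 18 mm to one side of the card and the other about 20 mm to the other. The hinge was about 33 mm behind the edge. By dead reckoning the clip's middle was about 105 mm above the counter.

**Contact and force:** the card's corner was still where I had measured it, and the wrist force was about 1.4 N, so nothing was touching. I did not measure the finger force itself. I kept it low by stopping at a set finger position short of the stop, which the spring figures put at about 10 N a finger.

**Disagreements:**
- The clip slid about 3 mm forward between the fingers during the squeeze, and the fingers pressed it onto the counter with about 7.5 N before I lifted it. I allowed for the slide when placing it.
- One card-corner triangulation came out wrong because I had picked the wrong corner. I dropped it and used the others, which agreed within about 2.5 mm.

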